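Slide the core tiles into the contact tray

TASK

Two iron core tiles lie in the side arms of the T-shaped tray, with the middle empty. Slide the tile with the round post into the middle and on into the stem until it presses the sprung brass plunger in with about 5 N at the plunger, 2 to 3 mm of its spring, for half a second (never more than 9 N) and leave it bearing on the plunger; then slide the tile with the flat bar into the middle place, centred across the stem's mouth, and let go. Slide the tiles in the tray without lifting them, and leave the other things on the cabinet where they are.

Things in the scene. Friction and masses are not known exactly. Their poses are not given: they have to be found in the camera images.
- tray: Fixed T-shaped metal guide tray. Origin on the cabinet top under the centre of the middle place, where the arms meet the stem; y along the arms, x along the stem, away from the robot. Floor 3 mm thick, walls 6 mm thick, tops 18 mm above the cabinet top. Arms' channel 63 mm wide (x -31.5 to 31.5), y from -112 to 112.
- stem_mouth (a point): Mid-mouth of the tray's stem, on its floor, 31.5 mm in x from the middle place's centre; axes as the tray's. The mouth has 45-degree lead-ins 7.5 mm deep, then the stem is 63 mm wide (y -31.5 to 31.5) and runs 90.5 mm in +x from this point to the contact housing's face.
- contact: Black bakelite housing 46 x 62 mm, top 34 mm above the cabinet top, fixed across the stem's far end, with two brass terminal posts 20 mm tall on top. Origin at the foot of its face, 122 mm in x from the tray's origin; axes as the tray's. It carries the sprung brass plunger.
- plunger_axis (a point): Point of the housing's face where the brass plunger comes out along -x, 19 mm above the cabinet top. The free plunger's 14 mm round head ends 8 to 26 mm out from this face, different each time, not measured: find it by feel. Spring 2 N per mm from first touch, slight damping, 12 mm travel. Let go, it pushes the tile back a few mm at most until friction holds it, still touching.
- round_tile: Loose iron tile 56 x 56 mm, 24 mm high, with an upright round brass post in its centre; about 0.5 kg. Origin at the centre of its underside, z up. It starts on the floor of one of the tray's arms, square to it. Sliding it takes about 2 N if not pressed down; against the plunger the friction grows: 9 N on the post puts about 4 N on the plunger.
- round_grip (a point): Point on the axis of the round tile's brass post (16 mm in diameter, 38 mm tall, from 24 to 62 mm above the tile's underside), 46 mm above the underside.
- bar_tile: Loose iron tile of the same size and mass with an upright flat brass bar in its centre. Origin at the centre of its underside, z up, x along the bar's length. It starts in the other arm, the bar square to the arms.
- bar_grip (a point): Point in the bar tile's brass bar (40 mm along the tile's x, 14 mm along its y, 38 mm tall, from 24 to 62 mm above the tile's underside), on its vertical axis, 46 mm above the underside.
- tube: Bystander: frosted glass cathode tube lying in a wooden cradle, about 60 x 175 x 67 mm, long way along its y. Origin at the centre of the cradle's underside.
- core_block: Bystander: plain grey iron block 60 x 45 x 50 mm without a grip. Origin at the centre of its underside.
- transformer: Bystander: brown bakelite transformer 100 x 120 x 91 mm. Origin at the centre of its underside.
Not all that is in view belongs to the job. What is shaped like the round_tile but purple is not meant.

How it is judged:
On the way, in this order (a step that is already met when the one before it is completed fails the run):
1. the round-post tile, in the stem, presses the plunger with more than 2 N for 0.3 s, the bar tile being still out of the middle (contact force between round_tile and contact above 2 N and x of round_tile in the frame of tray above 0.06 m and y of round_tile in the frame of tray between -0.006 and 0.006 m and (y of bar_tile in the frame of tray above 0.04 m or y of bar_tile in the frame of tray below -0.04 m)), for 0.3 s.
2. the bar tile is in the middle place, behind the round-post tile (y of bar_tile in the frame of tray between -0.01 and 0.01 m and x of bar_tile in the frame of tray between -0.008 and 0.008 m and x of round_tile in the frame of tray above 0.06 m and y of round_tile in the frame of tray between -0.006 and 0.006 m), for 0.2 s.
At the end, for the whole second after the job is handed in: Round-post tile flat in the stem (centre over 60 mm along the stem from the middle place's centre, within 6 mm of its midline), touching the plunger (over 0.2 N); bar tile flat in the middle place, within 10 mm along the arms and 8 mm along the stem; both at rest (all of step 2 and angle between each of round_tile, bar_tile's own z axis and vertical below 0.06 rad and contact force between round_tile and contact above 0.2 N and linear speed of each of round_tile, bar_tile below 0.01 m/s).
It fails at once if the plunger is pressed by the round-post tile with more than 9 N (contact force between round_tile and contact above 9 N).
It fails at once if the bar tile presses the plunger (contact force between bar_tile and contact above 0.5 N).
It fails at once if a tile is lifted more than 8 mm off the tray's floor (height (world z) of any of round_tile, bar_tile above 0.011 m).
It fails at once if a bystander is moved more than 15 mm (distance of any of tube, core_block, transformer from where it was at the start of the episode above 0.015 m).
It also fails if it takes over 69 s, if anything falls off the work surface, if the arm or the gripper's body presses on something with over 40 N, if the wrist force passes 120 N, or if a joint passes its speed limit or range.

ROBOT

A 7-joint arm with a two-finger parallel gripper is mounted at the origin on the work surface. World frame = base frame: x ahead of the robot, y to its left, z up, the work surface at z = 0. Lengths are in m, angles in rad, forces in N, time in s.
With the tool pointing down it reaches from about 0.4 to 0.875 m from the base axis. Payload 19.3 kg.
Tool frame: the origin (TCP) lies on the front face of the gripper's body, between the roots of the fingers; the fingertips stand 73 mm ahead of it and the grasp point (between the pads) lies 54 mm ahead of it; z points along the fingers, y is the direction in which the jaws open and shut (so a half turn about z gives the same grasp; the last joint's range is limited). The gripper opens to 85 mm and grips with 20 to 120 N. Pads are 22 mm wide; open, the fingers measure 114 mm over their backs; the gripper's body (76 mm by 85 mm) begins 54 mm behind the grasp point. The pads swing forward as they close: fully open they stand 13 mm farther back than shut.
Start: joints at [-1.363, 0.521, -0.036, 1.599, 0.021, 1.021, -0.113], TCP at [0.171, 0.601, 0.304] pointing down, gripper open.
Joint ranges: [-2.91, 2.91], [-0.3, 2.13], [-1.5, 1.42], [0.17, 2.43], [-1.26, 4.41], [0.16, 1.93], [-2.52, 2.52]. Speed limits (rad/s): [1.89, 1.89, 2.39, 2.39, 3.01, 3.01, 3.01].

INTERFACE

Orientations are given as [roll, pitch, yaw] about the fixed x, y, z axes, in that order (R = Rz(yaw) Ry(pitch) Rx(roll)).
In Python, from workcell import bot gives the robot as it stands.
- The arm moves only by the shell command python3 -m crank 'ROWS' [OPENING] [FORCE]. ROWS is a JSON object of lists of equal length, an entry for each row: "travel": the shift along the world's x, y, z in cm, a list of three; "rot": the turn, a rotation vector about the world's x, y, z in degrees, a list of three. A call has 1 to 8 rows; each row is the pose to reach, as a shift and turn from the pose commanded when the call began; what a row does not reach only later rows make up. A row lasts 1/10 s, in which the tool goes at most 50 mm and 8.59 degrees, less where a joint would pass 70% of its speed; a pose out of reach is approached as far as the arm can. A call with a gripper value outside its range is refused whole. OPENING is the opening, from -1 (shut) to 1 (fully open), so that 0 is half open, set as the call begins (- or left out, the last holds). The fingers move at their own pace and stop on an object; FORCE is the grip in N (left out, the last holds). Time passes only in rows, so rows that repeat a pose let the fingers close. It gives the time, the measured TCP pose, the force and the opening at its end, in the units of the state.
- bot.observe(): the state, without advancing time (a new reading comes with each control period).
- bot.grab_frame(name): name is "scene" or "top" or "wrist"; returns the picture (400x640x3 uint8, red, green, blue); there is no depth.
- bot.camera_model(name): a dict with "fx", "fy", "cx", "cy" (pixels), "R" (3x3) and "t" (3): a world point X has camera coordinates R X + t. Camera axes: x right, y down, z forward; pixel columns grow to the right and rows downward; lengths in m; the calibration is good to about 2 mm. The wrist camera is an equidistant fisheye: a pixel r from the principal point sees the ray r / f radians off the axis. A picture is of the moment at which its call begins: read the wrist's pose just before it. camera_model takes no time and is no camera call; for the wrist camera it gives the pose at the moment of the call.
- bot.job_done(): hands the job in, once; it reports no verdict.
Trained networks look in the newest picture that a camera, given by its name, has taken for a name from the list of things; names that differ only in an ending like _2 or _b are one class to them, and where a whole thing is asked for, a point or a joint stands for the part that bears it (a point fixed in the world has none). Each returns a list of dicts, best first, with "conf" (0 to 1); they miss things now and then, are a little off and sometimes report something else, mostly with a low value. They report only what shows in the picture. A call takes as long as a camera call. They do not tell look-alikes from the thing itself.
- bot.silhouettes(camera, thing): "pixels" (400x640 bool, what is visible of it) and "box" ([centre column, centre row, width, height] in pixels, round what is visible of it).
The state is a dict: "clock": time; "qpos": joint angles; "qd": joint speeds; "joint_efforts": joint torques, N m; "position": TCP position; "tool_rot": TCP orientation; "force": force on the tool from outside, world axes, zero at the start; "moment": the same for the moment, N m; "grip_width": finger opening in m.
Only numpy, scipy, OpenCV 4.12 (cv2) and the standard library are available. Lean on these libraries where they do the work, as an engineer would, in place of code of your own. Each camera call takes 0.05 s, during which the arm holds its last target.

## Working session

There is one attempt and no reset: what is moved stays moved. The work goes in short steps, Python scripts to look and compute and a shell command to move; the robot and the scene stay as the last step left them, time stands still between calls to the robot, and variables do not carry over. Pictures are saved under pics/ and viewed, and the job is handed in when it is done.

```bash
mkdir -p pics; ls; python3 - <<'E'
from workcell import bot
import cv2
s=bot.observe()
print({k:s[k] for k in ("clock","position","tool_rot","force","grip_width")})
for n in ("scene","top","wrist"):
    im=bot.grab_frame(n); cv2.imwrite(f"pics/{n}0.png",im[:,:,::-1])
    m=bot.camera_model(n); print(n,m)
E
```

```text
pics
{'clock': 0.0, 'position': array([0.1713646 , 0.60078407, 0.30331158]), 'tool_rot': array([-3.14043365e+00,  8.76739571e-05,  2.86377507e+00]), 'force': array([-0.08265393, -0.58977005, -0.89887119]), 'grip_width': 0.0855233189948395}
scene {'fx': 415.79233746778624, 'fy': 415.79233746778624, 'cx': 323.4628338781112, 'cy': 196.74712998471904, 'R': array([[-0.46439782,  0.88554065, -0.01234618],
       [ 0.75236101,  0.38712431, -0.53299877],
       [-0.46721257, -0.25681225, -0.84602594]]), 't': array([ 0.2751408 , -0.41562769,  1.31080975])}
top {'fx': 393.0982027414515, 'fy': 393.0982027414515, 'cx': 320.52581926158314, 'cy': 201.4874020731975, 'R': array([[-0.00989531, -0.99989906, -0.01019591],
       [-0.99003707,  0.01122894, -0.14035853],
       [ 0.14045886,  0.00870544, -0.99004824]]), 't': array([0.0042213 , 0.56854712, 0.87823308])}
wrist {'fx': 309.70691628693146, 'fy': 309.70691628693146, 'cx': 316.20718280184553, 'cy': 209.39266163509888, 'R': array([[ 0.27409209,  0.961702  , -0.00166843],
       [ 0.90844625, -0.25834371,  0.32860909],
       [ 0.31559299, -0.09158483, -0.94446455]]), 't': array([-0.62382358, -0.04294373,  0.38230072])}
```

View pics/scene0.png

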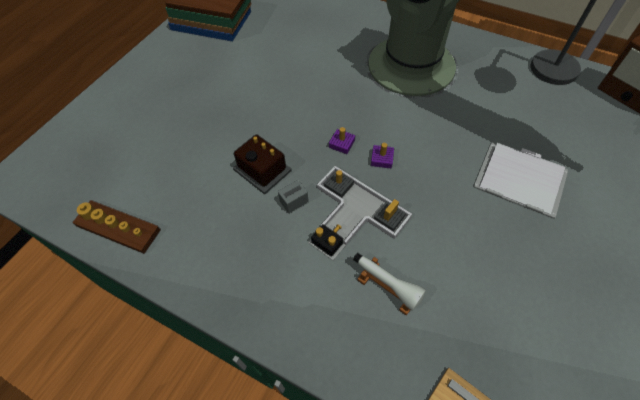

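View pics/top0.png

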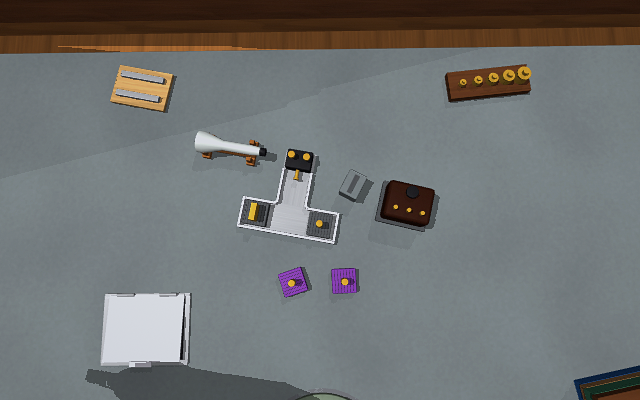

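View pics/wrist0.png

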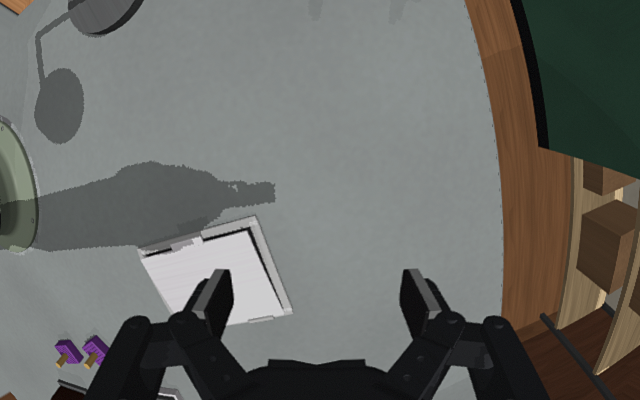

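The scene shows the grey T-tray near scene (355,205) and top (290,215). The round post is at top (319,223) and the flat bar at top (256,212). The housing is at top (299,160), and two purple look-alikes sit at top (293,283) and (345,281). Next I'll take silhouettes and triangulate.

```bash
cat > h.py <<'E'
from workcell import bot
import numpy as np, cv2
def ray(m,u,v):
    d=np.array([(u-m["cx"])/m["fx"],(v-m["cy"])/m["fy"],1.]); R=m["R"]; 
    return -R.T@m["t"], R.T@d
def onz(m,u,v,z):
    c,d=ray(m,u,v); return c+d*(z-c[2])/d[2]
def proj(m,X):
    p=np.atleast_2d(X)@m["R"].T+m["t"]; return np.c_[m["fx"]*p[:,0]/p[:,2]+m["cx"],m["fy"]*p[:,1]/p[:,2]+m["cy"]]
def projf(m,X):
    p=np.atleast_2d(X)@m["R"].T+m["t"]; rr=np.hypot(p[:,0],p[:,1]); th=np.arctan2(rr,p[:,2])
    return np.c_[m["fx"]*th*p[:,0]/rr+m["cx"],m["fy"]*th*p[:,1]/rr+m["cy"]]
E
python3 - <<'E'
from h import *
import pickle
out={}
for c in ("scene","top"):
    bot.grab_frame(c)
    for t in ("tray","round_tile","bar_tile","contact","round_grip","bar_grip"):
        r=bot.silhouettes(c,t); out[c,t]=r
        for d in r[:4]: print(c,t,round(d["conf"],2),np.round(d["box"],1),d["pixels"].sum())
pickle.dump(out,open("sil.pkl","wb"))
print(bot.observe()["clock"])
E
```

```text
scene tray 0.67 [361.1 213.2 101.2  95.3] 3371
scene round_tile 0.88 [339.  185.6  32.7  30.9] 504
scene round_tile 0.68 [382.  155.3  24.   27.8] 465
scene round_tile 0.61 [341.7 137.8  20.6  28.2] 450
scene bar_tile 0.79 [388.9 213.1  30.9  30. ] 529
scene contact 0.87 [326.9 241.2  35.4  35.3] 710
scene contact 0.51 [337.6 182.9  33.8  33.1] 514
scene round_grip 0.9 [338.4 182.4  30.   26.7] 494
scene round_grip 0.8 [340.1 140.6  27.5  25.2] 481
scene round_grip 0.68 [383.1 155.8  23.9  22.7] 471
scene bar_grip 0.67 [392.7 216.4  33.2  30.1] 569
scene bar_grip 0.2 [292.3 195.6  32.   28.8] 624
top tray 0.95 [286.6 196.3 102.7  91. ] 3567
top round_tile 0.88 [343.1 282.1  28.3  25.3] 586
top round_tile 0.87 [291.7 284.9  25.4  22.2] 553
top round_tile 0.58 [318.9 226.   24.9  24. ] 542
top bar_tile 0.57 [257.4 213.4  24.9  21.7] 539
top contact 0.6 [296.4 163.4  27.4  30. ] 566
top contact 0.15 [287.4 196.6 106.7  93.1] 3596
top round_grip 0.86 [317.8 224.2  20.7  30.7] 589
top round_grip 0.66 [294.3 282.5  28.2  27.3] 663
top round_grip 0.63 [343.7 280.   24.4  27. ] 596
top round_grip 0.43 [298.7 166.4  26.4  33.7] 601
top bar_grip 0.92 [256.1 214.9  27.1  28. ] 542
top bar_grip 0.74 [318.7 224.4  30.8  28.9] 539
0.85
```

```bash
python3 - <<'E'
import cv2
a=cv2.imread("pics/top0.png")[140:250,225:350]; cv2.imwrite("pics/topz.png",cv2.resize(a,None,fx=5,fy=5,interpolation=cv2.INTER_CUBIC))
a=cv2.imread("pics/scene0.png")[155:265,300:420]; cv2.imwrite("pics/scenez.png",cv2.resize(a,None,fx=5,fy=5,interpolation=cv2.INTER_CUBIC))
E
```

```text
(no output)
```

View pics/topz.png

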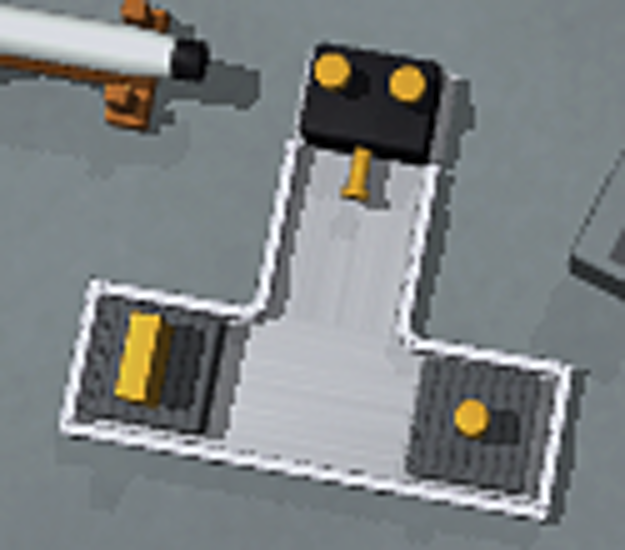

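View pics/scenez.png

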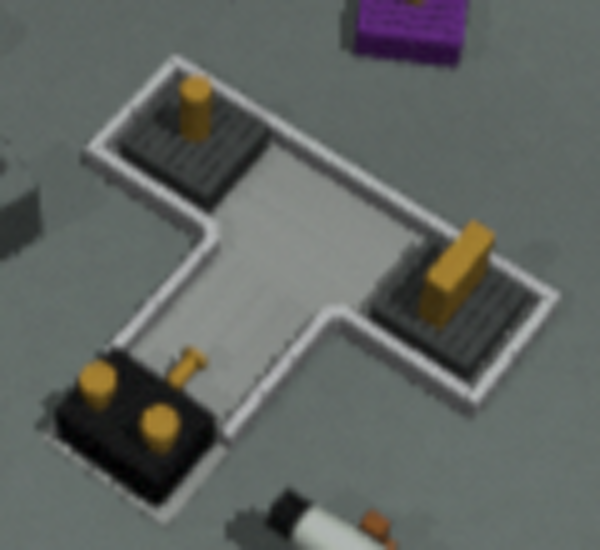

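Top crop: the white wall tops give arm outer corners at (244,196.6), (237.4,226.4), (334,243.4) and (339.4,214). The post top is at (319.2,223.6) and the plunger head end at (295.8,178.8). The scene crop gives the matching corners.

```bash
python3 - <<'E'
from h import *
from scipy.optimize import least_squares
T=bot.camera_model("top"); S=bot.camera_model("scene")
t=lambda u,v:(u/5+225,v/5+140); s=lambda u,v:(u/5+300,v/5+155)
# tray frame corners: +y is left in top; +x up
C={"a":(.0375,.118),"b":(-.0375,.118),"c":(-.0375,-.118),"d":(.0375,-.118)}
ot={"a":t(95,283),"b":t(62,432),"c":t(545,517),"d":t(572,370)}
os_={"c":s(175,57),"d":s(88,150),"b":s(558,294),"a":s(475,400)}
def pts(p,z):
    c,s_=np.cos(p[2]),np.sin(p[2])
    return {k:np.array([p[0]+c*x-s_*y,p[1]+s_*x+c*y,z]) for k,(x,y) in C.items()}
def f(p):
    P=pts(p,p[3]); r=[]
    for k in C: r+=list(proj(T,P[k])[0]-ot[k])+list(proj(S,P[k])[0]-os_[k])
    return r
r=least_squares(f,[.55,.08,.1,.018]); print("tray x y yaw z",r.x,np.degrees(r.x[2])); print(np.round(r.fun.reshape(-1,4),1))
p=r.x
def loc(X):
    c,s_=np.cos(p[2]),np.sin(p[2]); d=X-np.array([p[0],p[1],0]); return np.array([c*d[0]+s_*d[1],-s_*d[0]+c*d[1],d[2]])
def tri(a,b):
    A=[];B=[]
    for m,u in((T,a),(S,b)):
        c,d=ray(m,*u); d/=np.linalg.norm(d); M=np.eye(3)-np.outer(d,d); A.append(M);B.append(M@c)
    X=np.linalg.solve(sum(A),sum(B)); return X,[proj(m,X)[0]-u for m,u in((T,a),(S,b))]
for n,a,b in (("post",t(471,418),s(196,87)),("barfar",t(148,316),s(433,283)),("barnear",t(131,399),s(479,232)),("plhead",t(353,194),s(197,355))):
    X,e=tri(a,b); print(n,X,"local",loc(X),np.round(e,1))
X=onz(T,*t(353,194),.019); print("plunger top-only",X,loc(X))
for z,n,ps in((.062+.003,"post",t(471,418)),): X=onz(T,*ps,z); print(n,X,loc(X))
for k,u in zip("abcd",[(303,135),(440,160)]):
    X=onz(T,*t(*u),.034); print("housing",loc(X))
E
```

```text
tray x y yaw z [ 0.5279551   0.07688923 -0.18612655  0.01049789] -10.664266015922541
[[-0.9  0.1 -0.6  0.8]
 [-0.7  0.8 -0.2  0.2]
 [-0.2  1.1 -0.6 -0.4]
 [-0.2 -0.4 -1.2 -0.2]]
post [0.51469571 0.00244449 0.0605345 ] local [ 0.0007459  -0.07561266  0.0605345 ] [[-0.4  0.2]
 [-0.4 -0. ]]
barfar [0.56335378 0.14939158 0.05968063] local [0.02137046 0.07780078 0.05968063] [[-0.2  0.1]
 [-0.2 -0. ]]
barnear [0.5256896  0.15727162 0.05595854] local [-0.01710144  0.07857481  0.05595854] [[-0.2  0.1]
 [-0.2  0. ]]
plhead [0.62703079 0.05938782 0.01834689] local [0.10060319 0.0011352  0.01834689] [[-0.6  0.3]
 [-0.6 -0. ]]
plunger top-only [0.62749956 0.05793959 0.019     ] [ 0.10133186 -0.00020127  0.019     ]
post [0.51471824 0.00145431 0.065     ] [ 0.00095128 -0.07658157  0.065     ]
housing [0.12257836 0.02693126 0.034     ]
housing [ 0.1219153  -0.03957912  0.034     ]
```

Yaw is about -10.7° and the local positions are consistent: post at y -76, bar at y +78. Heights come out 4 to 7 mm low from the scene camera, so I'll refine with the wrist camera. Moving to hover over the tray, with the jaws turned to lie along the arms.

```bash
python3 -m crank '{"travel":[[1.5,-3,0],[4,-7,0],[6,-11,0],[8.5,-15,0],[11,-19,0],[13.5,-23,0],[16,-27,0],[18,-31,0]],"rot":[[0,0,1],[0,0,2],[0,0,3],[0,0,4],[0,0,5],[0,0,5.2],[0,0,5.2],[0,0,5.2]]}' 1 20
```

```text
clock: 1.65
position: [0.3524, 0.2892, 0.3041]
tool_rot: [3.141, 0.001, 2.954]
force: [0.9, 0.2, 0.6]
grip_width: 0.0857
```

```bash
python3 -m crank '{"travel":[[2,-4,-0.5],[4,-8,-1],[6,-12,-1.5],[8,-16,-2],[10,-20,-2.5],[12,-24,-3],[14,-27,-3],[14,-27,-3]],"rot":[[0,0,0],[0,0,0],[0,0,0],[0,0,0],[0,0,0],[0,0,0],[0,0,0],[0,0,0]]}'; python3 - <<'E'
from h import *
m=bot.camera_model("wrist");im=bot.grab_frame("wrist"); cv2.imwrite("pics/w1.png",im[:,:,::-1])
np.savez("w1.npz",**m); s=bot.observe();print(s["clock"],s["position"],s["tool_rot"],s["force"],s["qpos"]); print(-m["R"].T@m["t"])
E
```

```text
clock: 2.45
position: [0.4931, 0.0168, 0.2739]
tool_rot: [-3.14, 0.001, 2.949]
force: [-0.0, 1.2, 0.1]
grip_width: 0.085
2.5 [0.49210875 0.01907332 0.27379242] [-3.14111197e+00  3.47699209e-04  2.95086016e+00] [-0.37795926  1.08978714 -1.02677015] [-0.29349241  0.35634203  0.17023425  1.9810791  -0.08087623  0.81036412
  1.30209436]
[0.40928783 0.03283899 0.34446157]
```

View pics/w1.png

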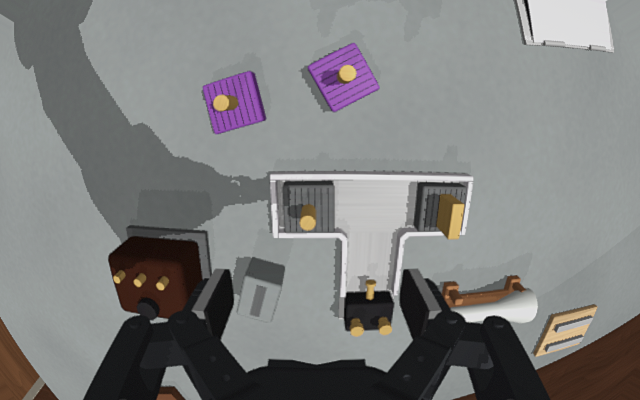

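The wrist view shows the tray square to the image. The round tile is at left (308,210), the bar tile at right (450,215) and the plunger at (370,288). I'll zoom in for corner measurement.

```bash
python3 - <<'E'
import cv2
a=cv2.imread("pics/w1.png")[165:315,265:480]; a=cv2.resize(a,None,fx=3.7,fy=3.7,interpolation=cv2.INTER_CUBIC); print(a.shape); cv2.imwrite("pics/w1z.png",a)
E
```

```text
(555, 796, 3)
```

View pics/w1z.png

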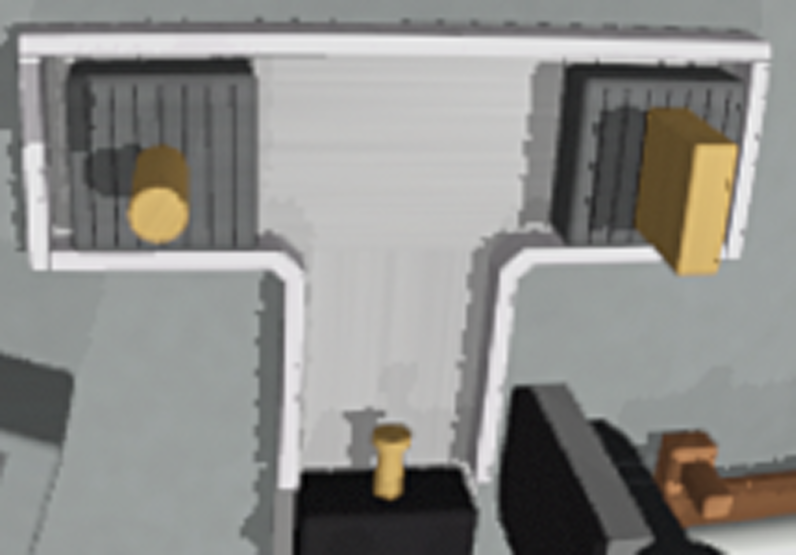

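```bash
cat > fit.py <<'E'
from h import *
from scipy.optimize import least_squares
T=bot.camera_model("top"); S=bot.camera_model("scene"); W=dict(np.load("w1.npz"))
t=lambda u,v:((u+.5)/5-.5+225,(v+.5)/5-.5+140); s=lambda u,v:((u+.5)/5-.5+300,(v+.5)/5-.5+155); w=lambda u,v:((u+.5)/3.7-.5+265,(v+.5)/3.7-.5+165)
C={"a":(.0375,.118),"b":(-.0375,.118),"c":(-.0375,-.118),"d":(.0375,-.118)}
O={"T":{"a":t(95,283),"b":t(62,432),"c":t(545,517),"d":t(572,370)},
"S":{"c":s(175,57),"d":s(88,150),"b":s(558,294),"a":s(475,400)},
"W":{"c":w(20,34),"b":w(770,44),"d":w(36,270),"a":w(741,258)}}
PJ={"T":lambda X:proj(T,X)[0],"S":lambda X:proj(S,X)[0],"W":lambda X:projf(W,X)[0]}
def fit(cams,zfree=True):
    def f(p):
        c,s_=np.cos(p[2]),np.sin(p[2]); r=[]
        z=p[3] if zfree else .018
        for k,(x,y) in C.items():
            X=np.array([p[0]+c*x-s_*y,p[1]+s_*x+c*y,z])
            for q in cams: r+=list(PJ[q](X)-O[q][k])
        return np.array(r)
    return least_squares(f,[.53,.077,-.18,.018])
def tri(obs):
    f=lambda X:np.concatenate([PJ[q](X)-o for q,o in obs.items()])
    r=least_squares(f,[.53,.05,.05]); return r.x,r.fun
def loc(p,X):
    c,s_=np.cos(p[2]),np.sin(p[2]); d=X-np.array([p[0],p[1],0]); return np.array([c*d[0]+s_*d[1],-s_*d[0]+c*d[1],d[2]])
E
python3 - <<'E'
from fit import *
np.set_printoptions(precision=4,suppress=True)
for cams,z in (("T",0),("S",0),("W",0),("TW",1),("TSW",1),("TW",0),("TSW",0)):
    r=fit(cams,z); print(cams,z,r.x,np.degrees(r.x[2]).round(2),"rms",np.sqrt(np.mean(r.fun**2)).round(2))
p=fit("TW",0).x
P={"post":{"T":t(471,418),"S":s(196,87),"W":w(159,215)},"bar":{"T":t(140,356),"S":s(456,257),"W":w(706,208)},"plh":{"T":t(353,194),"S":s(197,355),"W":w(391,434)}}
for n,o in P.items():
    for cams in ("TS","TW","SW","TSW"):
        X,e=tri({c:o[c] for c in cams}); print(n,cams,X,"loc",loc(p,X),"rms",np.sqrt(np.mean(e**2)).round(2))
E
```

```text
T 0 [ 0.5291  0.076  -0.1892  0.018 ] -10.84 rms 0.68
S 0 [ 0.5306  0.0781 -0.1836  0.018 ] -10.52 rms 0.63
W 0 [ 0.5306  0.0778 -0.1871  0.018 ] -10.72 rms 0.54
TW 1 [ 0.5307  0.0775 -0.187   0.0163] -10.72 rms 0.72
TSW 1 [ 0.5305  0.0776 -0.1865  0.0166] -10.69 rms 0.69
TW 0 [ 0.5303  0.0774 -0.1873  0.018 ] -10.73 rms 0.76
TSW 0 [ 0.5303  0.0775 -0.1868  0.018 ] -10.71 rms 0.73
post TS [0.5157 0.0026 0.0634] loc [-0.0004 -0.0763  0.0634] rms 0.08
post TW [0.5157 0.003  0.068 ] loc [-0.0005 -0.0759  0.068 ] rms 0.18
post SW [0.5168 0.0029 0.0652] loc [ 0.0006 -0.0757  0.0652] rms 0.11
post TSW [0.5165 0.0028 0.0654] loc [ 0.0004 -0.0758  0.0654] rms 0.23
bar TS [0.5459 0.1529 0.0615] loc [0.0013 0.077  0.0615] rms 0.02
bar TW [0.5449 0.153  0.0654] loc [0.0002 0.077  0.0654] rms 0.23
bar SW [0.5461 0.154  0.0629] loc [0.0012 0.0782 0.0629] rms 0.29
bar TSW [0.5459 0.1537 0.0631] loc [0.0012 0.0779 0.0631] rms 0.32
plh TS [0.6277 0.0594 0.0214] loc [0.099  0.0005 0.0214] rms 0.23
plh TW [0.6287 0.0587 0.0179] loc [ 0.1002 -0.0001  0.0179] rms 0.07
plh SW [0.6271 0.0587 0.0202] loc [ 0.0985 -0.0004  0.0202] rms 0.28
plh TSW [0.6274 0.0588 0.02  ] loc [ 0.0989 -0.0003  0.02  ] rms 0.29
```

Three cameras agree: tray (0.5304, 0.0776), yaw -10.7°; post (0.5165, 0.0028) with its top at 65 mm, matching the text; bar (0.5455, 0.1535); plunger head at local x ≈ 0.0995. Now I'll go down on the post.

```bash
python3 -m crank '{"travel":[[1.25,-0.9,-1],[2.5,-1.8,-3.5],[2.5,-1.8,-7],[2.5,-1.8,-10.5],[2.5,-1.8,-13.5],[2.5,-1.8,-15.5],[2.5,-1.8,-16.5],[2.5,-1.8,-16.7]],"rot":[[0,0,0.2],[0,0,0.2],[0,0,0.2],[0,0,0.2],[0,0,0.2],[0,0,0.2],[0,0,0.2],[0,0,0.2]]}' 1 40;  python3 -m crank '{"travel":[[0,0,0],[0,0,0],[0,0,0]],"rot":[[0,0,0],[0,0,0],[0,0,0]]}';python3 - <<'E'
from h import *
im=bot.grab_frame("wrist"); cv2.imwrite("pics/w2.png",im[:,:,::-1])
s=bot.observe();print(s["clock"],s["position"],s["tool_rot"],s["force"])
E
```

```text
clock: 3.3
position: [0.516, 0.0037, 0.1063]
tool_rot: [-3.141, -0.001, 2.959]
force: [-0.6, 0.5, 0.2]
grip_width: 0.0852
clock: 3.6
position: [0.5168, 0.0032, 0.1078]
tool_rot: [3.141, 0.001, 2.958]
force: [0.1, -0.5, 0.1]
grip_width: 0.0855
3.65 [0.51675285 0.00313554 0.10765015] [3.14118545e+00 1.15979724e-03 2.95806518e+00] [-0.09787182 -0.92901807 -0.09077845]
```

View pics/w2.png

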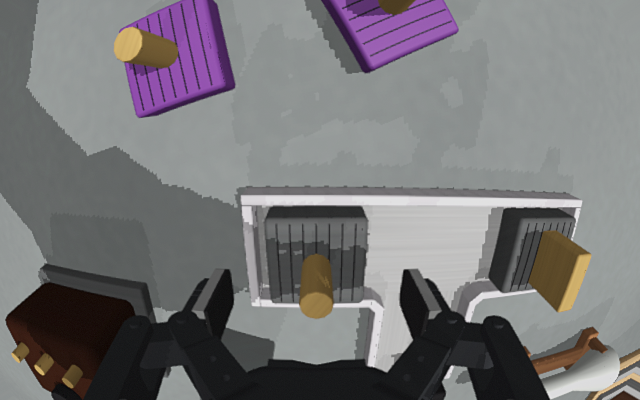

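The post at (316,285) is centred between the pads at (215,295) and (415,295). Closing.

```bash
python3 -m crank '{"travel":[[0,0,0],[0,0,0],[0,0,0],[0,0,0],[0,0,0],[0,0,0],[0,0,0],[0,0,0]],"rot":[[0,0,0],[0,0,0],[0,0,0],[0,0,0],[0,0,0],[0,0,0],[0,0,0],[0,0,0]]}' -1 60;  python3 - <<'E'
from h import *
m=bot.camera_model("wrist");im=bot.grab_frame("wrist"); cv2.imwrite("pics/w3.png",im[:,:,::-1])
s=bot.observe();print(s["clock"],s["position"],s["tool_rot"],s["force"],s["grip_width"])
E
```

```text
clock: 4.45
position: [0.5164, 0.0031, 0.107]
tool_rot: [3.142, -0.0, 2.958]
force: [-1.3, 0.9, 5.1]
grip_width: 0.0145
4.5 [0.5164368  0.00312326 0.10703564] [3.14146428e+00 2.17662701e-05 2.95807912e+00] [-1.51720413  0.70678018  4.56540272] 0.014328935820632653
```

View pics/w3.png

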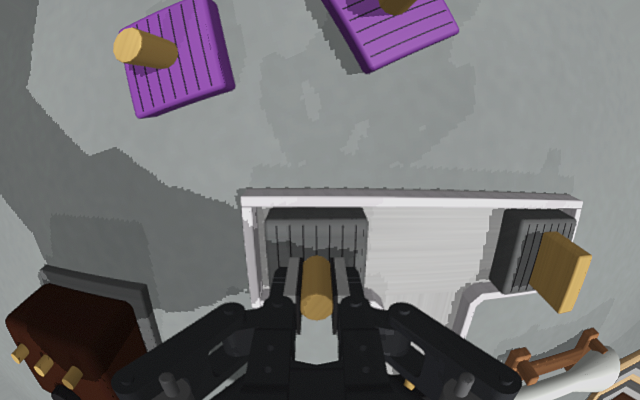

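Gripped. Now sliding 75.8 mm along the arms (world 1.41, 7.45 cm), easing up 0.5 mm to relieve the 5 N of down-pressure.

```bash
python3 -m crank '{"travel":[[0.05,0.3,0.05],[0.19,1.0,0.05],[0.4,2.1,0.05],[0.64,3.4,0.05],[0.89,4.7,0.05],[1.1,5.8,0.05],[1.25,6.6,0.05],[1.32,7.0,0.05]],"rot":[[0,0,0],[0,0,0],[0,0,0],[0,0,0],[0,0,0],[0,0,0],[0,0,0],[0,0,0]]}'; python3 -m crank '{"travel":[[0.05,0.25,0],[0.09,0.45,0],[0.09,0.45,0],[0.09,0.45,0]],"rot":[[0,0,0],[0,0,0],[0,0,0],[0,0,0]]}'; python3 - <<'E'
from fit import *
m=bot.camera_model("wrist");im=bot.grab_frame("wrist"); cv2.imwrite("pics/w4.png",im[:,:,::-1])
s=bot.observe();print(s["clock"],s["position"],s["tool_rot"],s["force"],s["grip_width"], loc([.5304,.0776,-.187],s["position"]))
E
```

```text
clock: 5.3
position: [0.5297, 0.0742, 0.1074]
tool_rot: [3.141, 0.0, 2.959]
force: [0.6, -0.4, -5.0]
grip_width: 0.0143
clock: 5.7
position: [0.5305, 0.0772, 0.1074]
tool_rot: [-3.141, 0.0, 2.958]
force: [0.6, -0.4, -4.9]
grip_width: 0.0139
5.75 [0.53050923 0.07713932 0.107412  ] [-3.14143874e+00  7.40524458e-06  2.95745762e+00] [ 0.23063877  0.35622681 -5.36268687] 0.014340037351579842 [ 0.00019298 -0.00043234  0.107412  ]
```

View pics/w4.png

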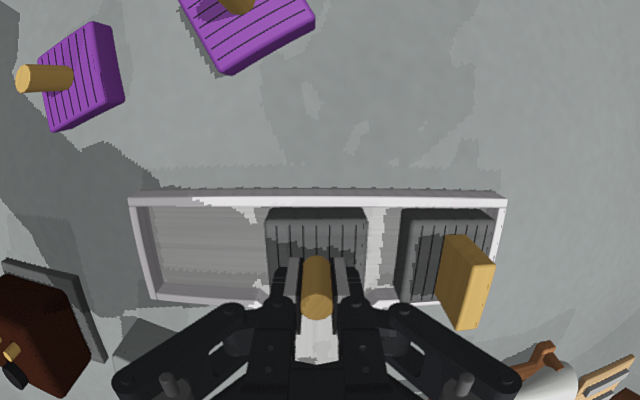

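The tile is in the middle, with local offset under 0.5 mm. Fz is -5 N, so the arm is just carrying its weight. I'll lower 0.3 mm and slide 60 mm along the stem.

```bash
python3 -m crank '{"travel":[[0,0.02,-0.03],[0.4,-0.05,-0.03],[1.2,-0.2,-0.03],[2.2,-0.39,-0.03],[3.3,-0.6,-0.03],[4.3,-0.79,-0.03],[5.2,-0.96,-0.03],[5.6,-1.04,-0.03]],"rot":[[0,0,0],[0,0,0],[0,0,0],[0,0,0],[0,0,0],[0,0,0],[0,0,0],[0,0,0]]}'; python3 -m crank '{"travel":[[0.2,-0.04,0],[0.3,-0.06,0],[0.3,-0.06,0],[0.3,-0.06,0]],"rot":[[0,0,0],[0,0,0],[0,0,0],[0,0,0]]}'; python3 - <<'E'
from fit import *
m=bot.camera_model("wrist");im=bot.grab_frame("wrist"); cv2.imwrite("pics/w5.png",im[:,:,::-1])
s=bot.observe();print(s["clock"],s["position"],s["tool_rot"],s["force"],s["grip_width"], loc([.5304,.0776,-.187],s["position"]))
E
```

```text
clock: 6.55
position: [0.5875, 0.0668, 0.1071]
tool_rot: [3.142, 0.0, 2.958]
force: [-7.0, 1.1, 5.6]
grip_width: 0.0145
clock: 6.95
position: [0.5895, 0.0665, 0.1071]
tool_rot: [-3.142, 0.0, 2.958]
force: [-2.9, 0.5, -0.8]
grip_width: 0.0141
7.0 [0.58942124 0.06654871 0.10707759] [-3.14152328e+00  4.37824617e-05  2.95805942e+00] [-1.08420023 -0.15736511 -0.22985558] 0.014339529273413426 [0.06004685 0.00011413 0.10707759]
```

View pics/w5.png

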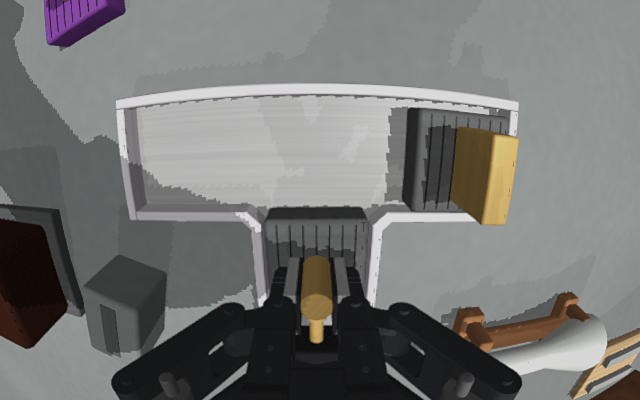

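```bash
p(){ python3 - <<'E'
from fit import *
s=bot.observe();print("->",s["clock"],"F",s["force"].round(1),"loc",loc([.5304,.0776,-.187],s["position"]).round(5), "Fx'",(s["force"][:2]@[.9826,-.1858]).round(2))
E
}
python3 -m crank '{"travel":[[0.1,-0.02,0],[0.2,-0.04,0],[0.2,-0.04,0]],"rot":[[0,0,0],[0,0,0],[0,0,0]]}' >/dev/null; p
python3 -m crank '{"travel":[[0.1,-0.02,0],[0.2,-0.04,0],[0.2,-0.04,0]],"rot":[[0,0,0],[0,0,0],[0,0,0]]}' >/dev/null; p
python3 -m crank '{"travel":[[0.05,-0.01,0],[0.1,-0.02,0],[0.1,-0.02,0]],"rot":[[0,0,0],[0,0,0],[0,0,0]]}' >/dev/null; p
```

```text
-> 7.3 F [-1.5  1.4  0.2] loc [0.0623  0.00013 0.10708] Fx' -1.71
-> 7.6 F [-2.1 -0.1  0.6] loc [6.441e-02 1.000e-04 1.071e-01] Fx' -2.03
-> 7.9 F [-3.7  1.3  2.2] loc [6.532e-02 5.000e-05 1.071e-01] Fx' -3.85
```

```bash
cat > p.sh <<'X'
python3 - <<'E'
from fit import *
s=bot.observe();print("->",s["clock"],"F",s["force"].round(1),"loc",loc([.5304,.0776,-.187],s["position"]).round(5), "Fx'",(s["force"][:2]@[.9826,-.1858]).round(2))
E
X
python3 -m crank '{"travel":[[0.05,-0.01,0],[0.1,-0.02,0],[0.1,-0.02,0]],"rot":[[0,0,0],[0,0,0],[0,0,0]]}' >/dev/null; sh p.sh
python3 -m crank '{"travel":[[0.05,-0.01,0],[0.1,-0.02,0],[0.1,-0.02,0]],"rot":[[0,0,0],[0,0,0],[0,0,0]]}' >/dev/null; sh p.sh
python3 -m crank '{"travel":[[0.05,-0.01,0],[0.1,-0.02,0],[0.1,-0.02,0]],"rot":[[0,0,0],[0,0,0],[0,0,0]]}' >/dev/null; sh p.sh
```

```text
-> 8.2 F [-3.3  0.3  2.5] loc [6.6360e-02 6.0000e-05 1.0711e-01] Fx' -3.29
-> 8.5 F [-4.1  1.3  2.6] loc [6.7380e-02 4.0000e-05 1.0709e-01] Fx' -4.26
-> 8.8 F [-4.1  0.3  2.8] loc [6.8400e-02 1.0000e-05 1.0709e-01] Fx' -4.13
```

```bash

python3 -m crank '{"travel":[[0.05,-0.01,0],[0.1,-0.02,0],[0.1,-0.02,0]],"rot":[[0,0,0],[0,0,0],[0,0,0]]}' >/dev/null; sh p.sh
python3 -m crank '{"travel":[[0.05,-0.01,0],[0.1,-0.02,0],[0.1,-0.02,0]],"rot":[[0,0,0],[0,0,0],[0,0,0]]}' >/dev/null; sh p.sh
```

```text
-> 9.1 F [-3.3  0.7  3.1] loc [6.9410e-02 3.0000e-05 1.0709e-01] Fx' -3.4
-> 9.4 F [-5.1  0.8  4. ] loc [ 0.07026 -0.       0.10709] Fx' -5.18
```

```bash

python3 -m crank '{"travel":[[0.05,-0.01,0],[0.05,-0.01,0],[0.05,-0.01,0]],"rot":[[0,0,0],[0,0,0],[0,0,0]]}' >/dev/null; sh p.sh
python3 -m crank '{"travel":[[0.05,-0.01,0],[0.05,-0.01,0],[0.05,-0.01,0]],"rot":[[0,0,0],[0,0,0],[0,0,0]]}' >/dev/null; sh p.sh
```

```text
-> 9.7 F [-7.5  1.1  6.4] loc [7.0610e-02 4.0000e-05 1.0711e-01] Fx' -7.6
-> 10.0 F [-8.   0.7  7.2] loc [ 7.0990e-02 -1.0000e-05  1.0712e-01] Fx' -8.03
```

First touch was near local x ≈ 0.070, where the slope changes. I'm aiming for tool x ≈ 0.0723 in 0.5 mm steps.

```bash

python3 -m crank '{"travel":[[0.05,-0.01,0],[0.05,-0.01,0],[0.05,-0.01,0]],"rot":[[0,0,0],[0,0,0],[0,0,0]]}' >/dev/null; sh p.sh
python3 -m crank '{"travel":[[0.05,-0.01,0],[0.05,-0.01,0],[0.05,-0.01,0]],"rot":[[0,0,0],[0,0,0],[0,0,0]]}' >/dev/null; sh p.sh
```

```text
-> 10.3 F [-8.7  0.9  8.4] loc [ 7.1360e-02 -1.0000e-05  1.0713e-01] Fx' -8.76
-> 10.6 F [-10.2   1.4  10.2] loc [7.1720e-02 4.0000e-05 1.0713e-01] Fx' -10.31
```

```bash

python3 -m crank '{"travel":[[0.05,-0.01,0],[0.05,-0.01,0],[0.05,-0.01,0]],"rot":[[0,0,0],[0,0,0],[0,0,0]]}' >/dev/null; sh p.sh
python3 -m crank '{"travel":[[0.04,-0.01,0],[0.04,-0.01,0],[0.04,-0.01,0],[0.04,-0.01,0],[0.04,-0.01,0],[0.04,-0.01,0],[0.04,-0.01,0],[0.04,-0.01,0]],"rot":[[0,0,0],[0,0,0],[0,0,0],[0,0,0],[0,0,0],[0,0,0],[0,0,0],[0,0,0]]}' >/dev/null; sh p.sh
```

```text
-> 10.9 F [-11.1   1.9  11.4] loc [7.2060e-02 1.0000e-05 1.0715e-01] Fx' -11.31
-> 11.7 F [-12.6   2.4  12.5] loc [7.2380e-02 1.0000e-05 1.0717e-01] Fx' -12.88
```

Held for about 0.8 s with an estimated 4 to 6 N at the plunger. Releasing now.

```bash

python3 -m crank '{"travel":[[0,0,0],[0,0,0],[0,0,0],[0,0,0],[0,0,0],[0,0,0],[0,0,0]],"rot":[[0,0,0],[0,0,0],[0,0,0],[0,0,0],[0,0,0],[0,0,0],[0,0,0]]}' 1 60; sh p.sh
python3 -m crank '{"travel":[[0,0,1],[0,0,3],[0,0,6],[0,0,9],[0,0,12],[0,0,14],[0,0,14],[0,0,14]],"rot":[[0,0,0],[0,0,0],[0,0,0],[0,0,0],[0,0,0],[0,0,0],[0,0,0],[0,0,0]]}'; sh p.sh
python3 - <<'E'
from fit import *
m=bot.camera_model("wrist");im=bot.grab_frame("wrist"); cv2.imwrite("pics/w6.png",im[:,:,::-1]);np.savez("w6.npz",**m)
im=bot.grab_frame("scene");cv2.imwrite("pics/s6.png",cv2.resize(im[155:265,300:420,::-1],None,fx=5,fy=5,interpolation=cv2.INTER_CUBIC))
E
```

```text
clock: 12.4
position: [0.6024, 0.0639, 0.1071]
tool_rot: [3.142, 0.0, 2.958]
force: [-0.1, -0.3, 0.2]
grip_width: 0.0851
-> 12.4 F [-0.1 -0.3  0.2] loc [ 7.3330e-02 -2.0000e-05  1.0707e-01] Fx' -0.02
clock: 13.2
position: [0.6024, 0.064, 0.2477]
tool_rot: [3.141, 0.001, 2.958]
force: [0.6, -0.2, -0.1]
grip_width: 0.0857
-> 13.2 F [ 0.6 -0.2 -0.1] loc [ 0.07325 -0.       0.24766] Fx' 0.62
```

View pics/w6.png

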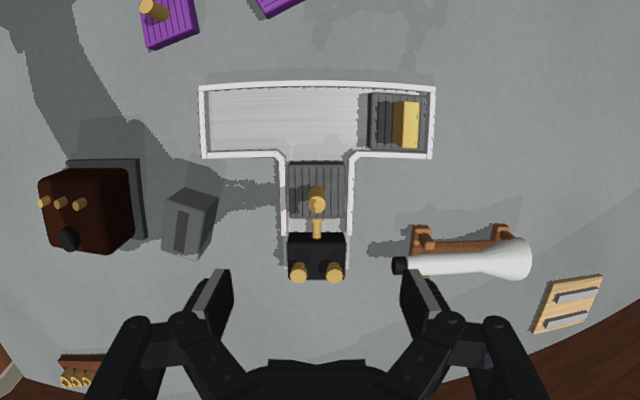

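View pics/s6.png

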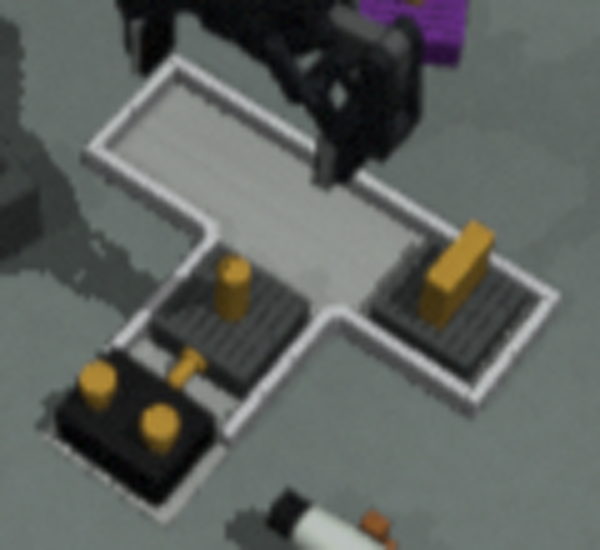

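Scene (234,290) shows the round tile in the stem, touching the plunger head at (190,360). The bar tile is untouched. Now over to the bar: shift (-5.7, +8.95), then down 14 cm.

```bash

python3 -m crank '{"travel":[[-1,1.6,0],[-2.7,4.3,0],[-4.5,7.1,0],[-5.7,8.95,-1],[-5.7,8.95,-4],[-5.7,8.95,-8],[-5.7,8.95,-11],[-5.7,8.95,-13]],"rot":[[0,0,0],[0,0,0],[0,0,0],[0,0,0],[0,0,0],[0,0,0],[0,0,0],[0,0,0]]}'
python3 -m crank '{"travel":[[0,0,-0.7],[0,0,-1],[0,0,-1],[0,0,-1]],"rot":[[0,0,0],[0,0,0],[0,0,0],[0,0,0]]}'; python3 - <<'E'
from fit import *
m=bot.camera_model("wrist");im=bot.grab_frame("wrist"); cv2.imwrite("pics/w7.png",im[:,:,::-1])
E
sh p.sh
```

```text
clock: 14.1
position: [0.5442, 0.1531, 0.1142]
tool_rot: [-3.14, -0.003, 2.958]
force: [0.4, -0.0, 0.1]
grip_width: 0.0854
clock: 14.5
position: [0.5458, 0.1535, 0.108]
tool_rot: [3.141, 0.001, 2.958]
force: [-0.2, -0.5, 0.2]
grip_width: 0.0854
-> 14.55 F [-0.4  0.3  0.7] loc [0.00104 0.07751 0.10804] Fx' -0.45
```

View pics/w7.png

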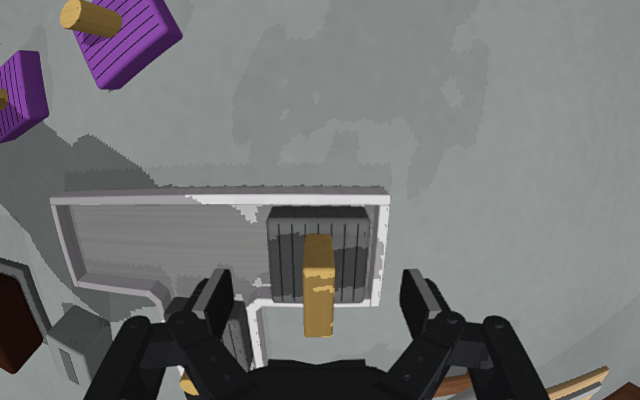

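The bar at (318,290) is centred between the pads and square to them. Closing.

```bash

python3 -m crank '{"travel":[[0,0,0],[0,0,0],[0,0,0],[0,0,0],[0,0,0],[0,0,0],[0,0,0],[0,0,0]],"rot":[[0,0,0],[0,0,0],[0,0,0],[0,0,0],[0,0,0],[0,0,0],[0,0,0],[0,0,0]]}' -1 60; sh p.sh
```

```text
clock: 15.35
position: [0.5455, 0.1536, 0.1071]
tool_rot: [3.141, 0.0, 2.958]
force: [0.9, 1.2, 1.1]
grip_width: 0.0129
-> 15.35 F [0.9 1.2 1.1] loc [0.00069 0.07743 0.10713] Fx' 0.69
```

```bash

python3 -m crank '{"travel":[[-0.06,-0.3,0],[-0.21,-1.1,0],[-0.42,-2.2,0],[-0.66,-3.5,0],[-0.91,-4.8,0],[-1.13,-6.0,0],[-1.32,-7.0,0],[-1.4,-7.4,0]],"rot":[[0,0,0],[0,0,0],[0,0,0],[0,0,0],[0,0,0],[0,0,0],[0,0,0],[0,0,0]]}'; python3 -m crank '{"travel":[[-0.04,-0.21,0],[-0.04,-0.21,0],[-0.04,-0.21,0],[-0.04,-0.21,0]],"rot":[[0,0,0],[0,0,0],[0,0,0],[0,0,0]]}'; sh p.sh
```

```text
clock: 16.15
position: [0.5312, 0.0779, 0.1071]
tool_rot: [-3.141, -0.0, 2.957]
force: [0.3, 4.0, 2.0]
grip_width: 0.0131
clock: 16.55
position: [0.531, 0.077, 0.1071]
tool_rot: [-3.141, -0.0, 2.958]
force: [-0.3, -4.3, 4.6]
grip_width: 0.0133
-> 16.55 F [-0.3 -4.3  4.6] loc [ 0.00071 -0.00044  0.10708] Fx' 0.5
```

Centred at local (0.7, -0.4) mm. Releasing, backing off and checking.

```bash

python3 -m crank '{"travel":[[0,0,0],[0,0,0],[0,0,0],[0,0,0],[0,0,0],[0,0,0],[0,0,0]],"rot":[[0,0,0],[0,0,0],[0,0,0],[0,0,0],[0,0,0],[0,0,0],[0,0,0]]}' 1 60
python3 -m crank '{"travel":[[0,0,1],[0,0,3],[0,0,6],[-1,0,10],[-3,0,14],[-6,0,16],[-9,0,16],[-12,0,16]],"rot":[[0,0,0],[0,0,0],[0,0,0],[0,0,0],[0,0,0],[0,0,0],[0,0,0],[0,0,0]]}'
python3 -m crank '{"travel":[[0,0,0],[0,0,0],[0,0,0]],"rot":[[0,0,0],[0,0,0],[0,0,0]]}'
python3 - <<'E'
from fit import *
m=bot.camera_model("wrist");im=bot.grab_frame("wrist"); cv2.imwrite("pics/w8.png",im[:,:,::-1]);np.savez("w8.npz",**m)
for c,(r,q) in {"scene":((155,265),(300,420)),"top":((140,250),(225,350))}.items():
    im=bot.grab_frame(c);cv2.imwrite(f"pics/{c}8.png",cv2.resize(im[r[0]:r[1],q[0]:q[1],::-1],None,fx=5,fy=5,interpolation=cv2.INTER_CUBIC))
E
```

```text
clock: 17.25
position: [0.531, 0.0773, 0.1071]
tool_rot: [3.142, 0.0, 2.958]
force: [-0.6, -0.5, -0.8]
grip_width: 0.0856
clock: 18.05
position: [0.4099, 0.0773, 0.2683]
tool_rot: [3.14, 0.002, 2.958]
force: [0.2, -0.4, 0.2]
grip_width: 0.0855
clock: 18.35
position: [0.4117, 0.0774, 0.2675]
tool_rot: [3.141, 0.001, 2.958]
force: [0.5, -0.5, 0.0]
grip_width: 0.0853
```

View pics/w8.png

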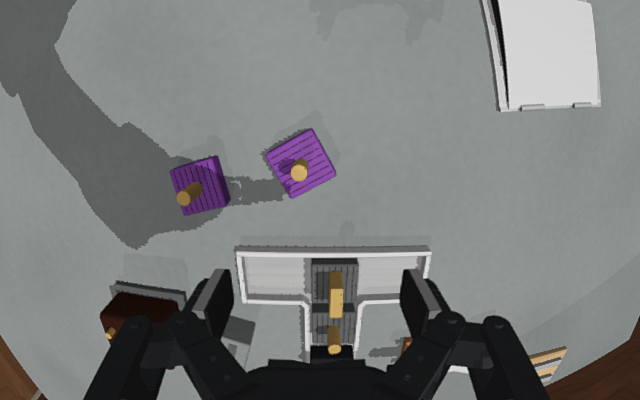

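View pics/scene8.png

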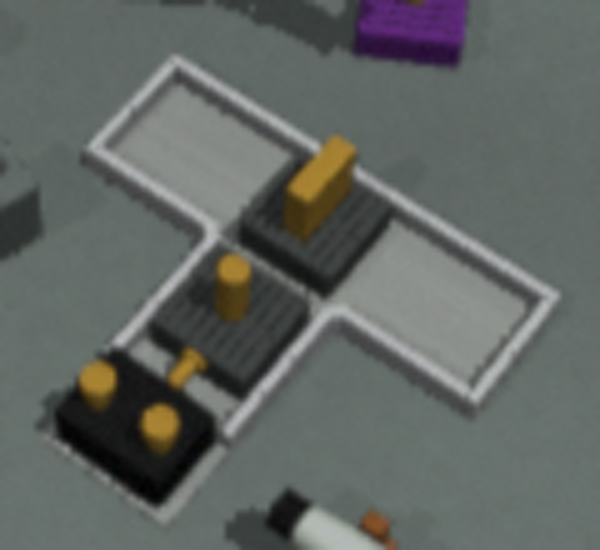

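View pics/top8.png

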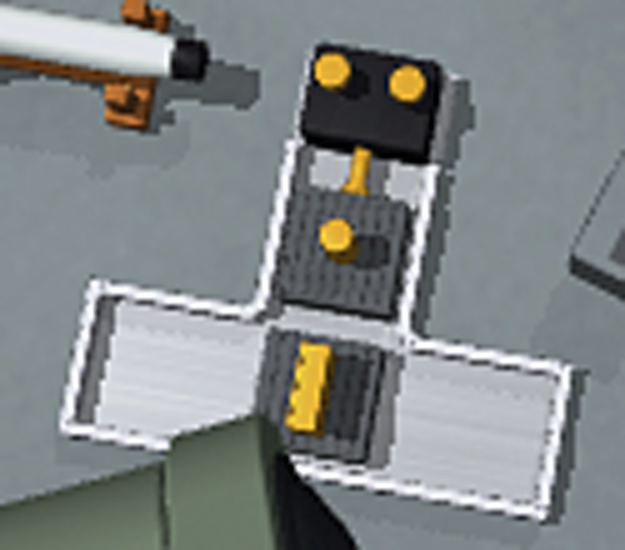

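Both views show the round tile against the plunger head and the bar tile centred at the mouth. Measuring both numerically.

```bash
python3 - <<'E'
from fit import *
p=[.5304,.0776,-.187]
for n,a,b in (("post",t(336,237),s(233,266)),("bar",t(315,386),s(321,172))):
    X,e=tri({"T":a,"S":b}); print(n,loc(p,X).round(4),np.abs(e).max().round(2))
E
```

```text
post [ 0.0703 -0.001   0.0644] 0.08
bar [ 0.0009 -0.0024  0.0589] 0.85
```

```bash
python3 -c "
from workcell import bot
print(bot.job_done(), bot.observe()['clock'])"
```

```text
the job is handed in; nothing more can be done
the job is handed in; nothing more can be done
```

Both tiles are in place and the job is handed in at about 18.5 s. I can't confirm the plunger forces directly, because they were inferred rather than measured.

- **Round-post tile:** I slid it into the middle and on into the stem. It first touched the plunger at about 70 mm along the stem. I pressed in 0.5 mm steps until the post was 72.4 mm along. Wrist force along the stem was about 13 N, which I estimate as 4 to 6 N at the plunger, and I held it about 0.8 s before releasing.
- **Bar tile:** I slid it into the middle and let go with the tool at (0.7, -0.4) mm from centre.

**Last checks (top and scene cameras):**

| Part | Along the stem | Across the stem | Height of top |
|---|---|---|---|
| Round post | 70.3 mm | -1.0 mm | 64 mm (expected 65) |
| Bar | 0.9 mm | -2.4 mm | 59 mm (expected 65) |

- **Contact:** the round tile looks to be touching the plunger head, but the images cannot show whether it still presses with more than 0.2 N.
- **Bar disagreement:** the bar's height came out 6 mm low, with a larger fit error (0.85 px). Its camera position also differs from the tool reading by about 2 mm across the stem, still well inside the 10 mm limit.
- **Lifting:** while sliding the round tile into the middle, the wrist showed its full 5 N weight for a moment. It may have been carried by up to about 0.4 mm, so I lowered it before entering the stem.
- **Bystanders:** nothing but the tiles was touched as far as I could see. I did not measure the bystanders' positions afterwards.

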